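# Close an adjustable wrench on a valve spindle and shut the valve

### The arm

A 6-joint arm with a two-finger parallel gripper is mounted at the origin on a cart in front of the work surface, level with it; the furniture and walls round the work are solid. World frame = base frame: x ahead of the robot, y to its left, z up, the work surface at z = 0. Lengths are in m, angles in rad, forces in N, time in s.
With the tool pointing down it reaches from about 0.325 to 0.9 m from the base axis. Payload 3.5 kg.
Tool frame: the origin (TCP) lies midway between the tips of the shut fingers; the grasp point (between the pads) lies 19 mm behind it (ctrl.grasp_offset is the distance from the TCP to the grasp point, in m); z points along the fingers, y is the line along which they close (so a half turn about z gives the same grasp; the last joint's range is limited). The gripper opens to 85 mm and grips with 20 to 120 N. Pads are 22 mm wide; open, the fingers measure 114 mm over their backs; the gripper's body (76 mm by 85 mm) begins 54 mm behind the grasp point. The pads swing forward as they close: fully open they stand 13 mm farther back than shut.
Start: joints at [-1.305, 0.276, -0.026, 1.268, 0, 1.467], TCP at [0.225, -0.583, 0.231] pointing down, gripper open.
Joint ranges: [-3.12, 3.12], [-0.85, 1.88], [-1.08, 1.24], [-1.95, 2.15], [-1.57, 1.53], [-3.14, 3.14]. Speed limits (rad/s): [2.57, 2.57, 3.14, 3.14, 3.14, 3.14].

### API

Orientations are given as a unit quaternion [x, y, z, w].
In Python, from station import ctrl, vision gives the robot as it stands. The module is installed in compiled form; this text tells all that it offers.
- The arm moves only by the tool arm_command, never from a script. Its arguments are lists of equal length, an entry for each row: "slide": the shift along the tool's x, y, z in mm, a list of three; "rotation": the turn, a rotation vector about the tool's x, y, z in degrees, a list of three. A call has 1 to 10 rows; each row is the pose to reach, as a shift and turn from the pose commanded when the call began, along the tool's axes at that moment; what a row does not reach only later rows make up. A row lasts 1/8 s, in which the tool goes at most 62.5 mm and 10.7 degrees, less where a joint would pass 70% of its speed; a pose out of reach is approached as far as the arm can. A call with a gripper value outside its range is refused whole. "gripper" is the opening, from 0 (shut) to 1 (fully open), set as the call begins (left out, the last holds). The fingers move at their own pace and stop on an object; the grip force is fixed at half the most. Time passes only in rows, so rows that repeat a pose let the fingers close. It gives the time, the measured TCP pose, the force, the opening and the grip force at its end, in the units of the state.
- ctrl.state(): the state, without advancing time (a new reading comes with each control period).
- vision.grab_frame(name): name is "side" or "top"; returns a dict with "pixels" (480x640x3 uint8, red, green, blue), "fx", "fy", "cx", "cy" (pixels), "rvec" (rotation vector, rad) and "tvec" (3), from world to camera coordinates, as OpenCV has them. Camera axes: x right, y down, z forward; pixel columns grow to the right and rows downward; lengths in m; the calibration is good to about 2 mm. A picture is of the moment at which its call begins. There is no depth.
- ctrl.sign_off(): hands the job in; it is judged then, once.
Trained networks look in a picture, given as the dict that the camera call returned (one of the last four; its "shot" number tells which), for a name from the list of things; names that differ only in an ending like _2 or _b are one class to them, and where a whole thing is asked for, a point or a joint stands for the part that bears it (a point fixed in the world has none). Each returns a list of dicts, best first, with "score" (0 to 1); they miss things now and then, are a little off and sometimes report something else, mostly with a low value. They report only what shows in the picture. A call takes as long as a camera call.
- vision.cut_out(picture, name): "pixels" (480x640 bool, what is visible of it) and "rect" ([centre column, centre row, width, height] in pixels, round what is visible of it).
The state is a dict: "clock": time; "joints": joint angles; "joint_vel": joint speeds; "joint_torque": joint torques, N m; "tcp_pos": TCP position; "tcp_rot": TCP orientation; "contact_force": force on the tool from outside, world axes, zero at the start; "ft_torque": the same for the moment, N m; "grip_width": finger opening in m; "grip_force": force on a finger pad.
Only numpy, scipy, OpenCV 4.12 (cv2) and the standard library are available. Lean on these libraries where they do the work, as an engineer would, in place of code of your own. Each camera call takes 0.05 s, during which the arm holds its last target. There are 200 camera calls.

### The job

An adjustable wrench lies loosely round the hexagonal spindle of the valve that stands on the bench. Gently roll the wrench's worm until the movable jaw has closed snugly on the hexagon, and only then swing the wrench clockwise (seen from above) until the spindle comes fully home against its stop. Leave the wrench lying flat on the valve, snug on the hexagon, let go of it, and leave everything else on the bench where it is.

Things in the scene. Friction and masses are not known exactly. Their poses are not given: they have to be found in the camera images.
- valve: Grey flanged valve body, a disc 150 mm across and 30 mm high with two short brass ports at its rim, fixed to the bench. Origin at the centre of its underside, on the spindle's axis, z up. Its flat top (30 mm above the origin) carries a steel hexagonal spindle, 32 mm across flats and 16 mm high.
- spindle (a joint): Turn of the hexagonal spindle in the valve, rad, growing clockwise seen from above. It starts between 0 and 0.08; a hard stop inside the valve ends it at 0.75 (fully home, shut). It turns stiffly (about 0.3 N m) and stays where it is left.
- wrench: Steel adjustable wrench, 240 mm long, 0.6 kg, loose, lying flat on the valve's top, jaws either side of the hexagon. Origin on its underside, where the hexagon's centre comes when seated. x points out of the mouth of the jaws, the handle along -x, z up. Head 17 mm thick, back to x = -92 mm. Fixed jaw's face at y = -16 mm, throat wall at x = -21.5 mm; the movable jaw is on the +y side.
- handle_grip (a point): Middle of the wrench's handle, half-way up (8.5 mm above the wrench's underside), 165 mm from the wrench's origin along -x, 4 mm to +y. Axes as the wrench. The handle is here 26 mm wide, 13 mm thick, its top 15 mm above the wrench's underside; it overhangs the valve's rim, 32 mm of air below it.
- worm: The wrench's worm (knurled thumbwheel), a steel cylinder 24 mm in diameter, 26 mm long, in a window of the head. Origin at its centre: 48 mm from the wrench's origin along -x, 8 mm to +y, 14 mm above the wrench's underside. It turns about the wrench's y; its own x and z turn with it. It takes about 4 N of drag and stays put. It is worn and runs out of true, so its top rises and falls by up to 1 mm as it turns, where is not known. Pressing over 25 N bruises it.
- worm_top (a point): Mean top of the worm, 9 mm above the head's top face, nothing round it as high. Axes as the wrench. A fingertip pressed lightly here (about 10 N; friction about 1) and dragged along the wrench's x rolls the worm: towards the jaws (+x) closes the jaw by 0.067 mm per mm of drag, so it takes several strokes; the other way opens it. Once the jaw is snug it turns no further and the finger slips.
- jaw (a joint): Closing travel of the movable jaw, m: the jaws stand 37 mm apart at 0, and 37 mm less this value otherwise; on the 32 mm hexagon it comes to about 0.005 when snug. It starts between 0.001 and 0.0022.
- mug: Grey-white mug, 76 x 108 x 86 mm, a bystander; origin under its centre.
- tape_black: Roll of black tape, 62 mm across, 18 mm high, a bystander; origin under its centre.
- spark_plug: Spark plug lying down, 21 x 70 x 18 mm, a bystander; origin under its centre.
- spanner_0: Combination spanner, 154 mm long, a bystander; origin under its centre.
- spanner_1: Combination spanner, 178 mm long, a bystander; origin under its centre.
- nut_m16: Loose steel nut, 24 mm across flats, 13 mm high, lying apart, a bystander; origin under its centre.
- bearing_1: Ball bearing, 47 mm across, 14 mm high, a bystander; origin under its centre.

How it is judged:
On the way, in this order (a step that is already met when the one before it is completed fails the run):
1. the jaw is rolled snug on the hexagon (jaws less than 32.6 mm apart) before the spindle has been turned (value of joint jaw above 0.0044 m and value of joint spindle below 0.25 rad), for 0.2 s.
2. the spindle is turned home to its stop (within 0.05 rad) with the jaw still snug (value of joint spindle above 0.7 rad and value of joint jaw above 0.0042 m), for 0.2 s.
At the end, for the whole second after the job is handed in: The spindle stands within 0.05 rad of its stop; the jaws are still closed on it (less than 32.8 mm apart for the 32 mm hexagon); the wrench lies flat (within 0.1 rad and 5 mm of the valve's top), with its origin within 8 mm of the spindle's axis, at rest and let go (all of step 2 and horizontal distance between wrench and valve below 0.008 m and angle between wrench's own z axis and vertical below 0.1 rad and linear speed of wrench below 0.02 m/s and z of wrench in the frame of valve below 0.035 m); the robot touches nothing.
It fails at once if the worm is pressed with more than 25 N (contact force between anything else and worm above 25 N).
It fails at once if the spindle is turned (past 0.3 rad) with the jaw still loose (value of joint spindle above 0.3 rad and value of joint jaw below 0.0036 m).
It fails at once if a bystander is moved by more than 30 mm (distance of any of mug, tape_black, spark_plug, spanner_0, spanner_1, nut_m16, bearing_1 from where it was at the start of the episode above 0.03 m).
It also fails if it takes over 72 s, if anything falls off the work surface, if the arm or the gripper's body presses on something with over 40 N, if the wrist force passes 120 N, or if a joint passes its speed limit or range.

## Working session

There is one attempt and no reset: what is moved stays moved. The work goes in short steps, Python scripts to look and compute and a tool call to move; the robot and the scene stay as the last step left them, time stands still between calls to the robot, and variables do not carry over. Pictures are saved under pics/ and viewed, at most 10 in all, crops included, and the job is handed in when it is done.

Besides the shell and the picture viewer there is one more tool, called after "Request:" in YAML: its name, and indented under it one key for each argument. arm_command: Moves the arm, as the interface text tells. Its arguments: {"type":"object","properties":{"slide":{"type":"array","items":{"type":"array","items":{"type":"number"}}},"rotation":{"type":"array","items":{"type":"array","items":{"type":"number"}}},"gripper":{"type":"number"}},"required":["slide","rotation"]}

```bash
mkdir -p pics; cat > h.py <<'E'
import numpy as np, cv2
from station import ctrl, vision
from scipy.spatial.transform import Rotation as R
def save(f,n): cv2.imwrite(f'pics/{n}.png',f['pixels'][:,:,::-1])
def P(f):
    return cv2.Rodrigues(np.array(f['rvec'],float))[0],np.array(f['tvec'],float).ravel()
def proj(f,p):
    r,t=P(f);c=r@np.asarray(p,float)+t
    return np.array([f['fx']*c[0]/c[2]+f['cx'],f['fy']*c[1]/c[2]+f['cy']])
def ray(f,uv):
    r,t=P(f);d=r.T@np.array([(uv[0]-f['cx'])/f['fx'],(uv[1]-f['cy'])/f['fy'],1.]);return -r.T@t,d/np.linalg.norm(d)
def atz(f,uv,z):
    o,d=ray(f,uv);return o+d*(z-o[2])/d[2]
def tri(fs,uvs):
    A=np.zeros((3,3));b=np.zeros(3)
    for f,u in zip(fs,uvs):
        o,d=ray(f,u);M=np.eye(3)-np.outer(d,d);A+=M;b+=M@o
    return np.linalg.solve(A,b)
E
python3 - <<'E'
from h import *
print(ctrl.state())
for n in('top','side'):
    f=vision.grab_frame(n);save(f,n+'0');print(n,f['fx'],P(f)[0].round(3).tolist(),(-P(f)[0].T@P(f)[1]).round(3))
    for k in('valve','wrench','worm','mug','handle_grip','jaw','spindle'):
        for r in vision.cut_out(f,k)[:2]:
            m=r['pixels'];v,u=np.nonzero(m);print(k,round(r['score'],2),np.round(r['rect'],1),u.mean().round(1),v.mean().round(1),m.sum())
E
```

```text
{'clock': 0.0, 'joints': array([-1.30541201e+00,  2.77138795e-01, -2.79279365e-02,  1.26799485e+00,
       -9.64902920e-06,  1.46738322e+00]), 'joint_vel': array([-0.00287662, -0.00015607,  0.00066974, -0.00013946, -0.00203806,
        0.00070852]), 'joint_torque': array([ 4.88096557e-03, -4.45509660e+01,  2.95203173e+01,  1.65439089e-02,
        2.01247176e-04,  3.78270002e-06]), 'tcp_pos': array([ 0.22507834, -0.58220785,  0.23013394]), 'tcp_rot': array([ 9.83046046e-01,  1.83355360e-01, -9.64351417e-05, -1.12852688e-03]), 'contact_force': array([-0.27066173, -0.79595578, -0.14931941]), 'ft_torque': array([-0.01619906, -0.01665926, -0.04066266]), 'grip_force': 0.0, 'grip_width': 0.08534136311245226}
top 444.7467582131367 [[0.016, -1.0, -0.024], [-0.986, -0.012, -0.168], [0.168, 0.026, -0.985]] [0.428 0.168 0.907]
valve 0.65 [382.6 254.6  75.   82.8] 388.0 253.0 3432
wrench 0.76 [339.6 260.2 124.7  53.6] 342.9 262.1 2209
wrench 0.39 [458.4 235.9  21.8  20.4] 456.5 232.8 394
worm 0.75 [359.9 255.8  17.6  15.3] 360.2 254.4 165
mug 0.61 [468.8 188.9  59.9  45.9] 473.5 186.9 1865
mug 0.3 [361.1 254.9  13.9  16. ] 359.7 254.7 169
handle_grip 0.63 [338.1 259.1 117.   49.7] 344.0 261.9 2184
handle_grip 0.6 [376.5 239.4  30.   14.7] 376.1 239.3 194
jaw 0.63 [378.4 240.2  26.9  13.1] 376.4 239.4 207
spindle 0.53 [383.9 250.9  15.8  16.1] 383.4 251.7 231
side 456.1419304993719 [[-0.995, -0.101, 0.018], [-0.075, 0.597, -0.799], [0.07, -0.796, -0.601]] [0.51  1.003 0.703]
valve 0.76 [336.1 232.4  70.9  44.9] 333.8 231.1 1520
wrench 0.69 [342.2 249.1  40.2  68.6] 343.2 246.6 1110
worm 0.55 [338.6 232.9  16.5   8.8] 337.7 232.2 114
mug 0.56 [295.5 180.1  26.4  44.3] 296.3 182.6 899
handle_grip 0.94 [343.8 250.4  38.3  69.9] 343.0 246.0 1121
handle_grip 0.52 [326.5 224.3   7.2  11.3] 325.8 224.0 80
```

```bash
python3 - <<'E'
import cv2,numpy as np
a=cv2.imread('pics/top0.png')[180:310,260:500];b=cv2.imread('pics/side0.png')[150:310,250:440]
a=cv2.resize(a,None,fx=3.3,fy=3.3,interpolation=cv2.INTER_CUBIC);b=cv2.resize(b,None,fx=3.7,fy=3.7,interpolation=cv2.INTER_CUBIC)
cv2.imwrite('pics/a.png',a);cv2.imwrite('pics/b.png',b)
E
```

```text
(no output)
```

View pics/a.png

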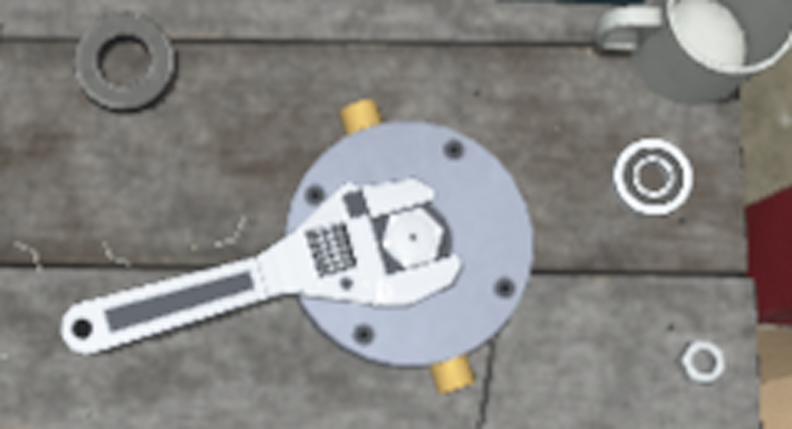

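View pics/b.png

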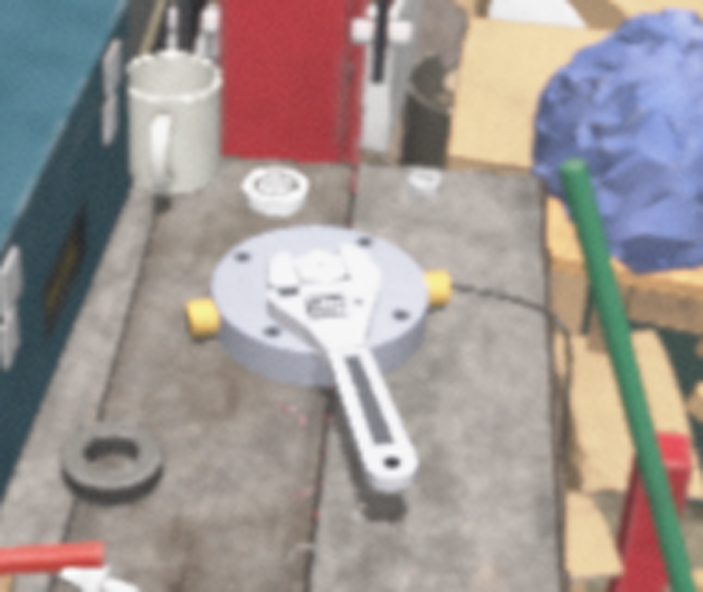

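View pics/top0.png

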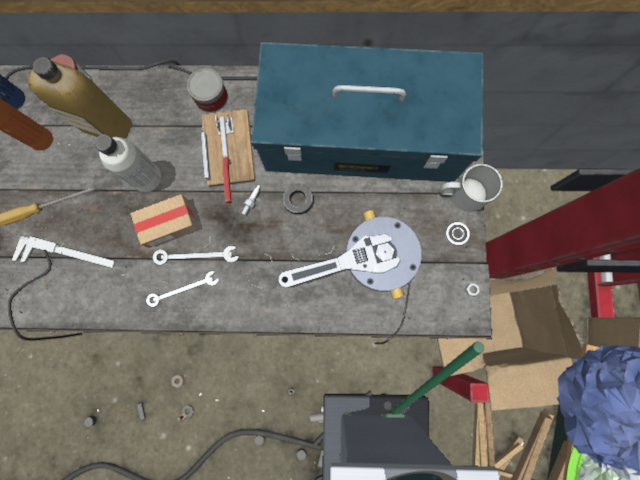

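The pictures show the wrench with the hexagon at top px (385,252), the worm at (360,255.5) and the handle hole at (285,279). In the side view they are at (337,221.6), (338,232.4) and (355.7,275). The tape roll lies near the swing path but is low.

```bash
python3 - <<'E'
from h import *
t=vision.grab_frame('top');s=vision.grab_frame('side')
D=dict(hex=((385.2,252.1),(337.0,221.6),.046),worm=((360.3,255.5),(338.1,232.4),.056),hole=((284.8,279.4),(355.7,274.9),.045))
q={}
for k,(a,b,z) in D.items():
    q[k]=atz(t,a,z)
    print(k,tri([t,s],[a,b]).round(4),q[k].round(4),atz(s,b,z).round(4))
h=(atz(t,D['hex'][0],.046)+atz(s,D['hex'][1],.046))/2
o=(atz(t,D['hole'][0],.045)+atz(s,D['hole'][1],.045))/2
d=h-o;print(np.hypot(*d[:2]),np.degrees(np.arctan2(d[1],d[0])))
for k in('valve',):
  for f,z in((t,.0),):
    pass
# fit wrench: project model points
st=ctrl.state();r=R.from_quat(st['tcp_rot']);print(r.as_matrix().round(3),st['tcp_pos'])
for k,z in(('tape_black',.018),('worm',.056),('mug',.05)):
  for f in(t,s):
    for x in vision.cut_out(f,k)[:1]: print(k,x['score'],atz(f,x['rect'][:2],z).round(4))
E
```

```text
hex [0.5572 0.0569 0.0454] [0.558  0.0569 0.046 ] [0.5562 0.0581 0.046 ]
worm [0.5502 0.1055 0.0473] [0.5492 0.1061 0.056 ] [0.5495 0.1175 0.056 ]
hole [0.5014 0.2519 0.0435] [0.502  0.2517 0.045 ] [0.5007 0.2538 0.045 ]
0.20304524495326737 -74.07513138922728
[[ 0.933  0.36   0.   ]
 [ 0.36  -0.933 -0.   ]
 [ 0.     0.    -1.   ]] [ 0.22531823 -0.58297295  0.2313384 ]
tape_black 0.85 [0.6738 0.2347 0.018 ]
tape_black 0.75 [0.6683 0.2483 0.018 ]
worm 0.74 [0.4791 0.4463 0.056 ]
worm 0.54 [0.5528 0.1117 0.056 ]
mug 0.78 [ 0.6856 -0.1076  0.05  ]
mug 0.65 [ 0.6851 -0.1257  0.05  ]
```

Request:
arm_command:
  slide:
    - [41, -39, 0]
    - [82, -78, 0]
    - [123, -117, 0]
    - [164, -156, 0]
    - [205, -195, 0]
    - [246, -234, 0]
    - [287, -273, 0]
    - [328, -312, 0]
    - [369, -351, 0]
    - [410, -390, 0]
  rotation:
    - [0, 0, -8.6]
    - [0, 0, -17.2]
    - [0, 0, -25.8]
    - [0, 0, -34.4]
    - [0, 0, -43]
    - [0, 0, -51.6]
    - [0, 0, -60.2]
    - [0, 0, -68.8]
    - [0, 0, -77.4]
    - [0, 0, -86]
  gripper: 0

```text
clock: 2.45
tcp_pos: [0.4679, -0.0697, 0.2317]
tcp_rot: [0.592, 0.806, 0.0, 0.001]
contact_force: [1.0, -1.3, 0.5]
grip_width: 0.0001
grip_force: 0.0
```

```bash
cat >> h.py <<'E'
def to(p,head=None):
    "tool-axis shift (mm) and z turn (deg) to bring TCP to p with tool x heading head"
    s=ctrl.state();m=R.from_quat(s['tcp_rot']).as_matrix()
    print('t',s['clock'],'tcp',s['tcp_pos'].round(4),'F',s['contact_force'].round(1),'tilt z',m[:,2].round(4))
    h=np.degrees(np.arctan2(m[1,0],m[0,0]));print('shift',(m.T@(np.array(p)-s['tcp_pos'])*1e3).round(1),'head',h.round(2),'rotz',None if head is None else -(head-h))
E
python3 -c "
from h import *
to([.5508,.1055,.085],107)"
```

```text
t 2.45 tcp [ 0.4679 -0.0697  0.2317] F [ 1.  -1.3  0.5] tilt z [ 1.2e-03 -5.0e-04 -1.0e+00]
shift [142.5 131.4 146.7] head 107.41 rotz 0.40757270302115955
```

Request:
arm_command:
  slide:
    - [38, 33, 15]
    - [76, 66, 40]
    - [114, 99, 80]
    - [152, 131, 125]
    - [152, 131, 150]
    - [152, 131, 160]
    - [152, 131, 164]
    - [152, 131, 164]
  rotation:
    - [0, 0, 0.4]
    - [0, 0, 0.4]
    - [0, 0, 0.4]
    - [0, 0, 0.4]
    - [0, 0, 0.4]
    - [0, 0, 0.4]
    - [0, 0, 0.4]
    - [0, 0, 0.4]
  gripper: 0

```text
clock: 3.45
tcp_pos: [0.5483, 0.1118, 0.0684]
tcp_rot: [0.597, 0.802, 0.001, 0.001]
contact_force: [0.2, 0.0, 0.9]
grip_width: 0.0005
grip_force: 0.0
```

```bash
python3 -c "
from h import *
to([.5508,.1055,.056],107)
t=vision.grab_frame('top');s=vision.grab_frame('side')
p=ctrl.state()['tcp_pos'];print(proj(t,p),proj(s,p))
a=t['pixels'][190:310,270:450,::-1];b=s['pixels'][150:300,250:430,::-1]
a=cv2.resize(a,(540,360),interpolation=2);b=cv2.resize(b,(432,360),interpolation=2)
cv2.imwrite('pics/c.png',np.hstack([a,b])[:,:799] if a.shape[1]+b.shape[1]<800 else cv2.resize(np.hstack([a,b]),(799,296)))"
```

```text
t 3.45 tcp [0.5483 0.1118 0.0684] F [0.2 0.  0.9] tilt z [ 1.8e-03  1.0e-04 -1.0e+00]
shift [-6.8  0.5 12.4] head 106.67 rotz -0.33156319912122
[357.70657444 254.81894186] [338.83360958 226.77435176]
```

View pics/c.png

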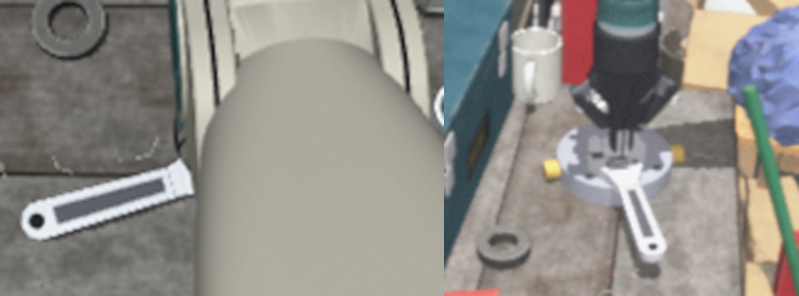

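The shut fingers stand just above the worm in the side view, so I lower gently.

Request:
arm_command:
  slide:
    - [0, 0, 4]
    - [0, 0, 8]
    - [0, 0, 9]
    - [0, 0, 9.5]
    - [0, 0, 10]
    - [0, 0, 10]
  rotation:
    - [0, 0, 0]
    - [0, 0, 0]
    - [0, 0, 0]
    - [0, 0, 0]
    - [0, 0, 0]
    - [0, 0, 0]

```text
clock: 4.3
tcp_pos: [0.5476, 0.1125, 0.0573]
tcp_rot: [0.597, 0.802, -0.0, 0.0]
contact_force: [0.1, -0.1, -0.4]
grip_width: 0.0001
grip_force: 0.0
```

Request:
arm_command:
  slide:
    - [0, 0, 0.5]
    - [0, 0, 1.0]
    - [0, 0, 1.0]
    - [0, 0, 1.0]
  rotation:
    - [0, 0, 0]
    - [0, 0, 0]
    - [0, 0, 0]
    - [0, 0, 0]

```text
clock: 4.8
tcp_pos: [0.5476, 0.1124, 0.0563]
tcp_rot: [0.597, 0.802, 0.0, 0.0]
contact_force: [-0.3, -0.2, 0.3]
grip_width: 0.0002
grip_force: 0.0
```

Request:
arm_command:
  slide:
    - [0, 0, 0.4]
    - [0, 0, 0.8]
    - [0, 0, 0.8]
    - [0, 0, 0.8]
  rotation:
    - [0, 0, 0]
    - [0, 0, 0]
    - [0, 0, 0]
    - [0, 0, 0]

```text
clock: 5.3
tcp_pos: [0.5475, 0.1125, 0.0555]
tcp_rot: [0.597, 0.802, -0.0, -0.0]
contact_force: [-0.5, -0.2, -0.1]
grip_width: -0.0001
grip_force: 0.0
```

Request:
arm_command:
  slide:
    - [0, 0, 0.4]
    - [0, 0, 0.8]
    - [0, 0, 0.8]
    - [0, 0, 0.8]
  rotation:
    - [0, 0, 0]
    - [0, 0, 0]
    - [0, 0, 0]
    - [0, 0, 0]

```text
clock: 5.8
tcp_pos: [0.5476, 0.1124, 0.0549]
tcp_rot: [0.597, 0.802, 0.0, 0.0]
contact_force: [-0.4, -0.6, 2.5]
grip_width: -0.0
grip_force: 1.5
```

Request:
arm_command:
  slide:
    - [0, 0, 0.3]
    - [0, 0, 0.5]
    - [0, 0, 0.5]
    - [0, 0, 0.5]
  rotation:
    - [0, 0, 0]
    - [0, 0, 0]
    - [0, 0, 0]
    - [0, 0, 0]

```text
clock: 6.3
tcp_pos: [0.5477, 0.1125, 0.0548]
tcp_rot: [0.597, 0.802, 0.0, 0.0]
contact_force: [-0.8, -0.0, 6.4]
grip_width: 0.0
grip_force: 3.1
```

Request:
arm_command:
  slide:
    - [0, 0, 0.4]
    - [-1, 0, 0.4]
    - [-2, 0, 0.4]
    - [-3, 0, 0.4]
    - [-4, 0, 0.4]
    - [-5, 0, 0.4]
    - [-6, 0, 0.4]
    - [-6, 0, 0.4]
  rotation:
    - [0, 0, 0]
    - [0, 0, 0]
    - [0, 0, 0]
    - [0, 0, 0]
    - [0, 0, 0]
    - [0, 0, 0]
    - [0, 0, 0]
    - [0, 0, 0]

```text
clock: 7.3
tcp_pos: [0.5489, 0.1084, 0.0549]
tcp_rot: [0.596, 0.803, 0.001, -0.001]
contact_force: [-4.1, 4.4, 8.3]
grip_width: -0.0
grip_force: 4.7
```

Request:
arm_command:
  slide:
    - [-1.5, 0, 0]
    - [-3, 0, 0]
    - [-4.5, 0, 0]
    - [-6, 0, 0]
    - [-7.5, 0, 0]
    - [-9, 0, 0]
    - [-10, 0, 0]
    - [-10, 0, 0]
  rotation:
    - [0, 0, 0]
    - [0, 0, 0]
    - [0, 0, 0]
    - [0, 0, 0]
    - [0, 0, 0]
    - [0, 0, 0]
    - [0, 0, 0]
    - [0, 0, 0]

```text
clock: 8.3
tcp_pos: [0.5518, 0.0989, 0.0552]
tcp_rot: [0.596, 0.803, 0.002, -0.001]
contact_force: [-5.0, 2.9, 11.9]
grip_width: -0.0001
grip_force: 5.8
```

Request:
arm_command:
  slide:
    - [0, 0, -4]
    - [9, 0, -4]
    - [18, 0, -4]
    - [18, 0, -4]
    - [18, 0, -1.5]
    - [18, 0, -0.6]
    - [18, 0, -0.3]
    - [18, 0, -0.3]
    - [18, 0, -0.3]
  rotation:
    - [0, 0, 0]
    - [0, 0, 0]
    - [0, 0, 0]
    - [0, 0, 0]
    - [0, 0, 0]
    - [0, 0, 0]
    - [0, 0, 0]
    - [0, 0, 0]
    - [0, 0, 0]

```text
clock: 9.43
tcp_pos: [0.5472, 0.1145, 0.0552]
tcp_rot: [0.597, 0.802, 0.0, -0.0]
contact_force: [-1.4, -0.1, 7.2]
grip_width: 0.0002
grip_force: 4.0
```

Request:
arm_command:
  slide:
    - [-1, 0, 0.2]
    - [-3, 0, 0.2]
    - [-5, 0, 0.2]
    - [-7, 0, 0.2]
    - [-9, 0, 0.2]
    - [-9, 0, 0.2]
  rotation:
    - [0, 0, 0]
    - [0, 0, 0]
    - [0, 0, 0]
    - [0, 0, 0]
    - [0, 0, 0]
    - [0, 0, 0]

```text
clock: 10.18
tcp_pos: [0.5494, 0.1073, 0.0559]
tcp_rot: [0.596, 0.803, 0.002, -0.001]
contact_force: [-5.7, 4.4, 14.0]
grip_width: -0.0001
grip_force: 6.9
```

Request:
arm_command:
  slide:
    - [-1, 0, -0.4]
    - [-3, 0, -0.5]
    - [-5, 0, -0.6]
    - [-7, 0, -0.7]
    - [-9, 0, -0.8]
    - [-9, 0, -0.8]
  rotation:
    - [0, 0, 0]
    - [0, 0, 0]
    - [0, 0, 0]
    - [0, 0, 0]
    - [0, 0, 0]
    - [0, 0, 0]

```text
clock: 10.92
tcp_pos: [0.5522, 0.0982, 0.0564]
tcp_rot: [0.597, 0.803, 0.001, -0.001]
contact_force: [-4.5, 3.0, 12.5]
grip_width: -0.0001
grip_force: 6.0
```

Request:
arm_command:
  slide:
    - [0, 0, -4]
    - [9, 0, -4]
    - [18, 0, -4]
    - [18, 0, -4]
    - [18, 0, -1.5]
    - [18, 0, -0.6]
    - [18, 0, -0.3]
    - [18, 0, -0.3]
    - [18, 0, -0.3]
  rotation:
    - [0, 0, 0]
    - [0, 0, 0]
    - [0, 0, 0]
    - [0, 0, 0]
    - [0, 0, 0]
    - [0, 0, 0]
    - [0, 0, 0]
    - [0, 0, 0]
    - [0, 0, 0]

```text
clock: 12.05
tcp_pos: [0.5472, 0.1146, 0.0563]
tcp_rot: [0.597, 0.802, 0.0, -0.0]
contact_force: [-3.2, 1.1, 9.1]
grip_width: 0.0004
grip_force: 4.8
```

Request:
arm_command:
  slide:
    - [-1, 0, 0.1]
    - [-3, 0, 0]
    - [-5, 0, -0.1]
    - [-7, 0, -0.2]
    - [-9, 0, -0.2]
    - [-9, 0, -0.2]
  rotation:
    - [0, 0, 0]
    - [0, 0, 0]
    - [0, 0, 0]
    - [0, 0, 0]
    - [0, 0, 0]
    - [0, 0, 0]

```text
clock: 12.8
tcp_pos: [0.5497, 0.1069, 0.0568]
tcp_rot: [0.597, 0.803, 0.001, -0.001]
contact_force: [-2.8, 2.9, 11.6]
grip_width: 0.0002
grip_force: 5.5
```

Request:
arm_command:
  slide:
    - [-1, 0, 0]
    - [-3, 0, 0]
    - [-5, 0, 0]
    - [-7, 0, 0]
    - [-9, 0, 0]
    - [-9, 0, 0]
  rotation:
    - [0, 0, 0]
    - [0, 0, 0]
    - [0, 0, 0]
    - [0, 0, 0]
    - [0, 0, 0]
    - [0, 0, 0]

```text
clock: 13.55
tcp_pos: [0.5527, 0.0982, 0.0566]
tcp_rot: [0.597, 0.803, 0.002, -0.001]
contact_force: [-3.1, 2.9, 8.9]
grip_width: 0.0001
grip_force: 4.5
```

Request:
arm_command:
  slide:
    - [0, 0, -4]
    - [9, 0, -4]
    - [18, 0, -4]
    - [18, 0, -4]
    - [18, 0, -1.5]
    - [18, 0, -0.6]
    - [18, 0, -0.3]
    - [18, 0, -0.3]
    - [18, 0, -0.3]
  rotation:
    - [0, 0, 0]
    - [0, 0, 0]
    - [0, 0, 0]
    - [0, 0, 0]
    - [0, 0, 0]
    - [0, 0, 0]
    - [0, 0, 0]
    - [0, 0, 0]
    - [0, 0, 0]

```text
clock: 14.68
tcp_pos: [0.5471, 0.1145, 0.0562]
tcp_rot: [0.597, 0.802, 0.0, -0.0]
contact_force: [-1.6, 0.9, 5.9]
grip_width: -0.0002
grip_force: 2.8
```

Request:
arm_command:
  slide:
    - [-1, 0, 0.1]
    - [-3, 0, 0.1]
    - [-5, 0, 0.1]
    - [-7, 0, 0.1]
    - [-9, 0, 0.1]
    - [-9, 0, 0.1]
  rotation:
    - [0, 0, 0]
    - [0, 0, 0]
    - [0, 0, 0]
    - [0, 0, 0]
    - [0, 0, 0]
    - [0, 0, 0]

```text
clock: 15.42
tcp_pos: [0.5496, 0.1071, 0.0562]
tcp_rot: [0.597, 0.803, 0.002, -0.001]
contact_force: [-2.7, 4.0, 5.7]
grip_width: -0.0002
grip_force: 3.0
```

Request:
arm_command:
  slide:
    - [0, 0, 0.5]
    - [-3, 0, 0.7]
    - [-5, 0, 0.8]
    - [-7, 0, 0.9]
    - [-9, 0, 1.0]
    - [-9, 0, 1.0]
  rotation:
    - [0, 0, 0]
    - [0, 0, 0]
    - [0, 0, 0]
    - [0, 0, 0]
    - [0, 0, 0]
    - [0, 0, 0]

```text
clock: 16.18
tcp_pos: [0.5523, 0.0994, 0.0555]
tcp_rot: [0.596, 0.803, 0.003, -0.002]
contact_force: [-3.1, 5.7, 6.4]
grip_width: -0.0003
grip_force: 3.5
```

Request:
arm_command:
  slide:
    - [0, 0, -4]
    - [9, 0, -4]
    - [18, 0, -4]
    - [18, 0, -4]
    - [18, 0, -1.5]
    - [18, 0, -0.4]
    - [18, 0, 0.3]
    - [18, 0, 0.3]
    - [18, 0, 0.3]
  rotation:
    - [0, 0, 0]
    - [0, 0, 0]
    - [0, 0, 0]
    - [0, 0, 0]
    - [0, 0, 0]
    - [0, 0, 0]
    - [0, 0, 0]
    - [0, 0, 0]
    - [0, 0, 0]

```text
clock: 17.3
tcp_pos: [0.5471, 0.1144, 0.0549]
tcp_rot: [0.597, 0.802, 0.0, -0.0]
contact_force: [-1.9, 1.2, 6.4]
grip_width: 0.0
grip_force: 3.1
```

Request:
arm_command:
  slide:
    - [-1, 0, 0.3]
    - [-3, 0, 0.3]
    - [-5, 0, 0.3]
    - [-7, 0, 0.3]
    - [-9, 0, 0.3]
    - [-9, 0, 0.3]
  rotation:
    - [0, 0, 0]
    - [0, 0, 0]
    - [0, 0, 0]
    - [0, 0, 0]
    - [0, 0, 0]
    - [0, 0, 0]

```text
clock: 18.05
tcp_pos: [0.5491, 0.1087, 0.0551]
tcp_rot: [0.596, 0.803, 0.003, -0.003]
contact_force: [-3.7, 7.4, 10.5]
grip_width: 0.0
grip_force: 4.7
```

Request:
arm_command:
  slide:
    - [-2, 0, 0]
    - [-4, 0, 0]
    - [-6, 0, 0]
    - [-8, 0, 0]
    - [-9, 0, 0]
    - [-9, 0, 0]
  rotation:
    - [0, 0, 0]
    - [0, 0, 0]
    - [0, 0, 0]
    - [0, 0, 0]
    - [0, 0, 0]
    - [0, 0, 0]

```text
clock: 18.8
tcp_pos: [0.5526, 0.0994, 0.055]
tcp_rot: [0.596, 0.803, 0.003, -0.001]
contact_force: [-1.9, 5.8, 6.9]
grip_width: -0.0001
grip_force: 3.6
```

Request:
arm_command:
  slide:
    - [0, 0, -4]
    - [9, 0, -4]
    - [18, 0, -4]
    - [18, 0, -4]
    - [18, 0, -1.5]
    - [18, 0, 0]
    - [18, 0, 0.8]
    - [18, 0, 0.8]
    - [18, 0, 0.8]
  rotation:
    - [0, 0, 0]
    - [0, 0, 0]
    - [0, 0, 0]
    - [0, 0, 0]
    - [0, 0, 0]
    - [0, 0, 0]
    - [0, 0, 0]
    - [0, 0, 0]
    - [0, 0, 0]

```text
clock: 19.92
tcp_pos: [0.5472, 0.1147, 0.0544]
tcp_rot: [0.597, 0.802, 0.001, -0.0]
contact_force: [-3.8, 1.7, 8.2]
grip_width: -0.0001
grip_force: 5.0
```

Request:
arm_command:
  slide:
    - [-1, 0, 0]
    - [-3, 0, 0]
    - [-5, 0, 0]
    - [-7, 0, 0]
    - [-9, 0, 0]
    - [-9, 0, 0]
  rotation:
    - [0, 0, 0]
    - [0, 0, 0]
    - [0, 0, 0]
    - [0, 0, 0]
    - [0, 0, 0]
    - [0, 0, 0]

```text
clock: 20.68
tcp_pos: [0.5488, 0.1094, 0.0548]
tcp_rot: [0.596, 0.803, 0.003, -0.003]
contact_force: [-6.1, 9.6, 13.5]
grip_width: 0.0002
grip_force: 6.7
```

Request:
arm_command:
  slide:
    - [-2, 0, 0]
    - [-4, 0, 0]
    - [-6, 0, 0]
    - [-8, 0, 0]
    - [-9, 0, 0]
    - [-9, 0, 0]
  rotation:
    - [0, 0, 0]
    - [0, 0, 0]
    - [0, 0, 0]
    - [0, 0, 0]
    - [0, 0, 0]
    - [0, 0, 0]

```text
clock: 21.42
tcp_pos: [0.552, 0.1009, 0.0547]
tcp_rot: [0.596, 0.803, 0.004, -0.003]
contact_force: [-4.5, 10.1, 11.9]
grip_width: -0.0004
grip_force: 5.8
```

Request:
arm_command:
  slide:
    - [0, 0, -25]
    - [0, 0, -50]
    - [30, -12, -70]
    - [60, -24, -90]
    - [90, -36, -90]
    - [117, -47, -90]
    - [117, -47, -90]
    - [117, -47, -90]
  rotation:
    - [0, 0, 0]
    - [0, 0, 0]
    - [0, 0, 0]
    - [0, 0, 0]
    - [0, 0, 0]
    - [0, 0, 0]
    - [0, 0, 0]
    - [0, 0, 0]

```text
clock: 22.42
tcp_pos: [0.4739, 0.1953, 0.1429]
tcp_rot: [0.597, 0.802, -0.0, 0.0]
contact_force: [1.2, -0.7, -0.3]
grip_width: -0.0003
grip_force: 0.0
```

```bash
python3 -c "
from h import *
to([.473,.199,.035],107)
t=vision.grab_frame('top');s=vision.grab_frame('side')
a=t['pixels'][200:310,270:440,::-1];b=s['pixels'][190:300,290:400,::-1]
a=cv2.resize(a,None,fx=4.6,fy=4.6,interpolation=2);cv2.imwrite('pics/d.png',a)
b=cv2.resize(b,None,fx=5,fy=5,interpolation=2);cv2.imwrite('pics/e.png',b)"
```

```text
t 22.425 tcp [0.4739 0.1953 0.1429] F [ 1.2 -0.7 -0.3] tilt z [ 5.e-04 -4.e-04 -1.e+00]
shift [3.900e+00 1.000e-01 1.079e+02] head 106.72 rotz -0.2809085123007691
```

View pics/d.png

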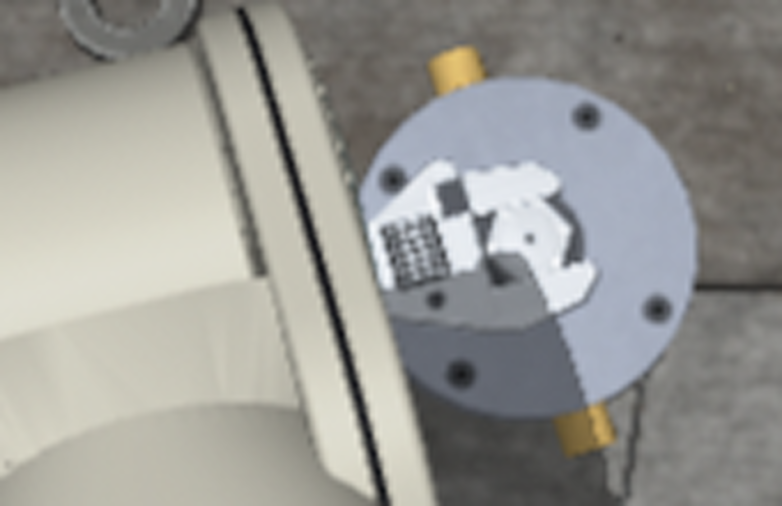

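View pics/e.png

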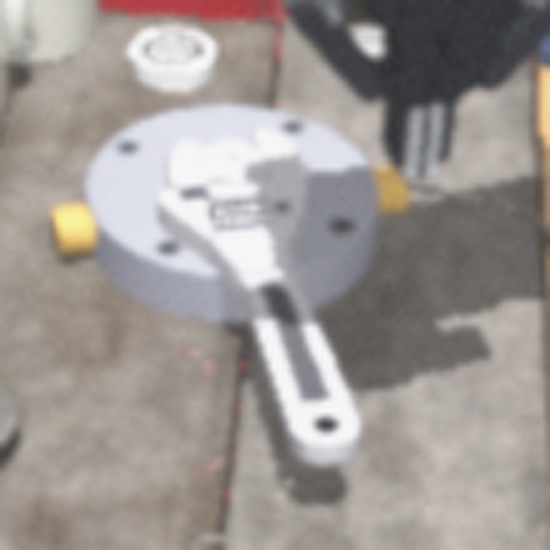

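The side view shows the jaw closed on the hexagon with no gap, and the fingers to the right of the handle. I lower beside the handle and push.

Request:
arm_command:
  slide:
    - [4, 0, 30]
    - [4, 0, 60]
    - [4, 0, 85]
    - [4, 0, 100]
    - [4, 0, 107]
    - [4, 0, 107]
  rotation:
    - [0, 0, 0]
    - [0, 0, 0]
    - [0, 0, 0]
    - [0, 0, 0]
    - [0, 0, 0]
    - [0, 0, 0]

```text
clock: 23.28
tcp_pos: [0.4726, 0.1993, 0.036]
tcp_rot: [0.597, 0.802, -0.0, -0.0]
contact_force: [0.0, -0.8, -0.1]
grip_width: 0.0002
grip_force: 0.0
```

Request:
arm_command:
  slide:
    - [0, 3, 0]
    - [0, 6, 0]
    - [0, 9, 0]
    - [0, 12, 0]
    - [0, 15, 0]
    - [0, 15, 0]
  rotation:
    - [0, 0, 0]
    - [0, 0, 0]
    - [0, 0, 0]
    - [0, 0, 0]
    - [0, 0, 0]
    - [0, 0, 0]

```text
clock: 24.02
tcp_pos: [0.487, 0.2039, 0.0361]
tcp_rot: [0.597, 0.802, 0.0, 0.0]
contact_force: [0.2, 0.4, 0.1]
grip_width: -0.0003
grip_force: 0.0
```

Request:
arm_command:
  slide:
    - [0, 1.5, 0]
    - [0, 3, 0]
    - [0, 4.5, 0]
    - [0, 6, 0]
    - [0, 6, 0]
  rotation:
    - [0, 0, 0]
    - [0, 0, 0]
    - [0, 0, 0]
    - [0, 0, 0]
    - [0, 0, 0]

```text
clock: 24.65
tcp_pos: [0.4913, 0.2052, 0.0358]
tcp_rot: [0.597, 0.802, -0.001, -0.001]
contact_force: [-3.5, -1.4, 2.2]
grip_width: 0.0
grip_force: 2.1
```

Request:
arm_command:
  slide:
    - [0.6, 5.6, 0]
    - [1.0, 11.2, 0]
    - [1.2, 16.8, 0]
    - [1.2, 22.5, 0]
    - [1.1, 28.1, 0]
    - [0.7, 33.7, 0]
    - [0, 39.3, 0]
    - [-0.7, 44.9, 0]
    - [-0.7, 44.9, 0]
  rotation:
    - [0, 0, 2]
    - [0, 0, 4]
    - [0, 0, 6]
    - [0, 0, 8]
    - [0, 0, 10]
    - [0, 0, 12]
    - [0, 0, 14]
    - [0, 0, 16]
    - [0, 0, 16]

```text
clock: 25.78
tcp_pos: [0.5348, 0.218, 0.0358]
tcp_rot: [0.703, 0.712, -0.0, -0.001]
contact_force: [-3.4, 0.3, 3.0]
grip_width: -0.0
grip_force: 2.3
```

Request:
arm_command:
  slide:
    - [0.6, 5.6, 0]
    - [1.0, 11.2, 0]
    - [1.2, 16.8, 0]
    - [1.2, 22.5, 0]
    - [1.1, 28.1, 0]
    - [0.7, 33.7, 0]
    - [0, 39.3, 0]
    - [0, 39.3, 0]
  rotation:
    - [0, 0, 2]
    - [0, 0, 4]
    - [0, 0, 6]
    - [0, 0, 8]
    - [0, 0, 10]
    - [0, 0, 12]
    - [0, 0, 14]
    - [0, 0, 14]

```text
clock: 26.78
tcp_pos: [0.5751, 0.2187, 0.0359]
tcp_rot: [0.784, 0.621, 0.0, -0.0]
contact_force: [-2.0, 1.4, 1.5]
grip_width: 0.0001
grip_force: 1.5
```

Request:
arm_command:
  slide:
    - [0.6, 5.6, 0]
    - [1.0, 11.2, 0]
    - [1.2, 16.8, 0]
    - [1.2, 22.5, 0]
    - [1.2, 22.5, 0]
  rotation:
    - [0, 0, 2]
    - [0, 0, 4]
    - [0, 0, 6]
    - [0, 0, 8]
    - [0, 0, 8]

```text
clock: 27.4
tcp_pos: [0.5985, 0.2138, 0.0362]
tcp_rot: [0.826, 0.564, 0.001, 0.001]
contact_force: [-1.4, 0.6, 0.3]
grip_width: 0.0002
grip_force: 0.5
```

Request:
arm_command:
  slide:
    - [0.3, 2.8, 0]
    - [0.6, 5.6, 0]
    - [0.6, 5.6, 0]
  rotation:
    - [0, 0, 1]
    - [0, 0, 2]
    - [0, 0, 2]

```text
clock: 27.78
tcp_pos: [0.6013, 0.2131, 0.036]
tcp_rot: [0.835, 0.55, -0.001, -0.001]
contact_force: [-5.4, 3.2, 3.0]
grip_width: -0.0
grip_force: 3.2
```

Request:
arm_command:
  slide:
    - [0, 1.5, 0]
    - [0, 3, 0]
    - [0, 3, 0]
    - [0, 3, 0]
  rotation:
    - [0, 0, 0]
    - [0, 0, 0]
    - [0, 0, 0]
    - [0, 0, 0]

```text
clock: 28.28
tcp_pos: [0.603, 0.2125, 0.036]
tcp_rot: [0.835, 0.55, -0.001, -0.002]
contact_force: [-7.4, 4.9, 4.1]
grip_width: -0.0001
grip_force: 4.5
```

```bash
python3 -c "
from h import *
to([.6,.2,.036])
"
```

```text
t 28.275 tcp [0.603  0.2125 0.036 ] F [-7.4  4.9  4.1] tilt z [-0.0044  0.002  -1.    ]
shift [-12.7   2.2  -0. ] head 66.75 rotz None
```

Request:
arm_command:
  slide:
    - [0, 1.5, 0]
    - [0, 3, 0]
    - [0, 4, 0]
    - [0, 4, 0]
  rotation:
    - [0, 0, 0]
    - [0, 0, 0]
    - [0, 0, 0]
    - [0, 0, 0]

```text
clock: 28.78
tcp_pos: [0.605, 0.2116, 0.0358]
tcp_rot: [0.835, 0.55, -0.002, -0.004]
contact_force: [-10.3, 6.9, 5.6]
grip_width: 0.0001
grip_force: 6.5
```

Request:
arm_command:
  slide:
    - [0, -10, 0]
    - [0, -25, 0]
    - [0, -25, -50]
    - [0, -25, -100]
    - [0, -25, -160]
    - [-60, -25, -180]
    - [-120, -25, -180]
    - [-180, -25, -180]
    - [-240, -25, -180]
    - [-300, -25, -180]
  rotation:
    - [0, 0, 0]
    - [0, 0, 0]
    - [0, 0, 0]
    - [0, 0, 0]
    - [0, 0, 0]
    - [0, 0, 0]
    - [0, 0, 0]
    - [0, 0, 0]
    - [0, 0, 0]
    - [0, 0, 0]

```text
clock: 30.02
tcp_pos: [0.4665, -0.0576, 0.2162]
tcp_rot: [0.835, 0.55, 0.0, 0.001]
contact_force: [1.1, -0.4, -0.2]
grip_width: -0.0001
grip_force: 0.0
```

Request:
arm_command:
  slide:
    - [-50, 0, 0]
    - [-100, -20, 0]
    - [-150, -40, 0]
    - [-190, -50, 0]
    - [-190, -50, 0]
  rotation:
    - [0, 0, 0]
    - [0, 0, 0]
    - [0, 0, 0]
    - [0, 0, 0]
    - [0, 0, 0]

```text
clock: 30.65
tcp_pos: [0.3449, -0.2123, 0.2161]
tcp_rot: [0.837, 0.548, -0.001, 0.001]
contact_force: [-0.3, 0.1, -0.1]
grip_width: 0.0006
grip_force: 0.0
```

```bash
python3 -c "
from h import *
to([.6,.2,.036])
t=vision.grab_frame('top');s=vision.grab_frame('side')
a=t['pixels'][170:310,270:450,::-1];b=s['pixels'][190:300,260:390,::-1]
a=cv2.resize(a,None,fx=4.2,fy=4.2,interpolation=2);cv2.imwrite('pics/f.png',a)
b=cv2.resize(b,None,fx=5,fy=5,interpolation=2);cv2.imwrite('pics/g.png',b)"
```

```text
t 30.65 tcp [ 0.3449 -0.2123  0.2161] F [-0.3  0.1 -0.1] tilt z [ 1.0e-04 -2.1e-03 -1.0e+00]
shift [480.3  68.7 179.3] head 66.42 rotz None
```

View pics/f.png

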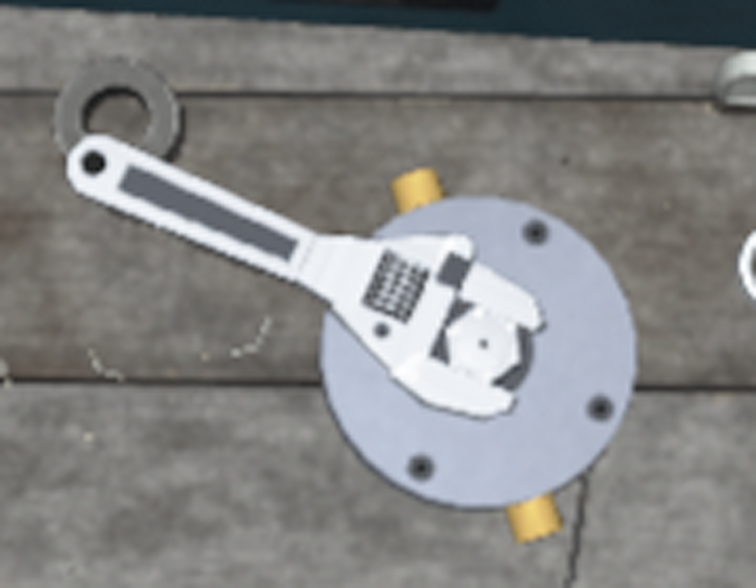

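View pics/g.png

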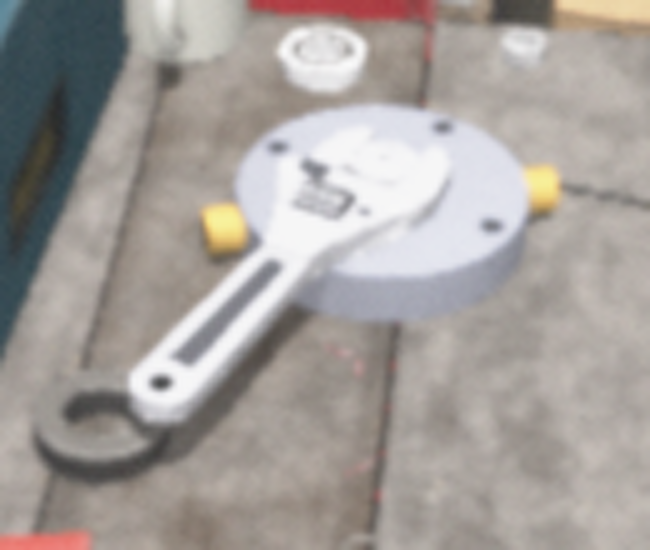

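The wrench is seated on the hexagon, swung over the tape without touching it. The hole is now at top px (291.9,208.8) and the side px is (260+161/5, 190+382/5) = (292.2,266.4).

```bash
python3 -c "
from h import *
t=vision.grab_frame('top');s=vision.grab_frame('side')
def q(a,b): return tri([t,s],[a,b])
def ang(p): d=p[:2]-c[:2];return np.arctan2(d[1],d[0]),np.hypot(*d)
c=q((385.2,252.1),(337,221.6));o=q((284.8,279.4),(355.7,274.9));n=q((291.9,208.8),(292.2,266.4))
print(c,o,n,ang(o),ang(n),ang(o)[0]-ang(n)[0])
for a,b in(((284.8,279.4),(291.9,208.8)),): 
  x,y=atz(t,a,.045),atz(t,b,.045);c=atz(t,(385.2,252),.046);print(ang(x)[0]-ang(y)[0],ang(y)[1])
"
```

```text
[0.55715639 0.05690593 0.04538138] [0.50143476 0.25190767 0.04347445] [0.64266468 0.24158218 0.04437907] (np.float64(1.8491284120904599), np.float64(0.20280675072062027)) (np.float64(1.137170105263413), np.float64(0.20351163593523627)) 0.711958306827047
0.7120821417024714 0.2032290009830379
```

```bash
python3 -c "
from h import *
print(ctrl.sign_off())"
```

```text
the job is handed in; nothing more can be done
None
```

I handed the job in at about 31 s. The worm was rolled until the finger slipped, which I took as the jaw being snug. I then swung the wrench about 0.71 rad clockwise until it hit the stop, and left it flat on the hexagon with the robot clear. I never measured the jaw gap or spindle angle directly; both rest on contact forces and camera images, and the hand-in returned no verdict.

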